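Test-fit a sleeve and hold the scanner's sprung cover at its mark

TASK

Find which of the two metal sleeves fits the gauge pin of the bore scanner, slide it down until it sits on the base plate and let go of it while the cover is still shut. Then take the bar handle of the sprung cover, raise the cover until its pointer stands at the middle of the clip on the curved rail, and finish while still holding it steadily there: the scan is taken at that opening, and the cover would snap shut if released. Leave the other sleeve off the scanner, and the tin and the rail carriage where they are.

Things in the scene. Friction and masses are not known exactly. Their poses are not given: they have to be found in the camera images.
- scanner: Bore scanner, fixed. Aluminium base plate (10 mm thick, x -50 to 235, y -65 to 65 mm) with an upright gauge pin near the robot and behind it a grey box under a sprung cover (x 83 to 229, y -63 to 63, top 85 mm up). A curved rail stands at y +72 mm, on its left,, up to 170 mm high. Origin: on the bench below the pin's axis; x from pin to box, y to its left, z up; turned a little about z.
- pin_seat (a point): Centre of the pin's foot, on the base plate's top (10 mm above the bench). z axis up along the pin. The pin is 15 mm in diameter and 36 mm tall above the plate, its upper 6 mm tapering to 7 mm.
- sleeve_wide: Plain aluminium sleeve standing upright on the bench: 30 mm outer diameter, 44 mm tall, through bore 18 mm; this one fits the pin. Origin: centre of its underside. z along its axis. About 80 g.
- sleeve_wide_mid (a point): Centre of the 18 mm bore sleeve, halfway up its axis (22 mm above its underside). z along its axis.
- sleeve_narrow: Sleeve like the other outside (30 mm diameter, 44 mm tall) but with a 10 mm bore: it does not go over the pin. Origin: centre of its underside. The two may stand in each other's place.
- cover (a joint): Angle of the sprung cover, rad: 0 shut, growing as its near edge rises about the hinge on the box's far side; stop at 1.2. A spring shuts it: pulling up at the bar takes about 3 N at the start and 6 N at 0.75 rad.
- cover_bar (a point): Middle of the cover's handle: a round steel bar, 10 mm thick, parallel to the hinge, 60 mm clear between its posts, axis 32 mm above the cover's top. Can be pinched from above, fingers before and behind it, and turns between them as the cover rises. Moves with the cover; shut, it lies 118 mm from the hinge axis towards the pin and 42 mm higher than it (117 mm above the bench).
- cover_hinge (a point): Middle of the cover's hinge axis, 220 mm along the scanner's x from the pin and 75 mm above the bench. Its own y axis is the hinge axis.
- cover_pointer (a point): The cover's pointer, a black rod 6 mm thick sticking out of the cover's left (+y) side just outside the curved rail; 113 mm from the hinge axis. Moves with the cover.
- mark (a joint): Angle at which the black clip (12 mm long along the rail) is set on the curved rail, rad, in the cover's sense: when joint cover has the same value, the pointer stands at the clip's middle. The clip sits stiffly and differs from job to job (0.42 to 0.75).
- mark_point (a point): The point beside the clip's middle, outward of the rail, where the pointer has to stand.
- tin: Round screw tin, 58 mm across, 26 mm tall, lid on; a bystander. Origin: centre of its underside.
- carriage: Black linear rail carriage, 110 x 38 x 27 mm; a bystander. Origin: centre of its underside.
Not all that is in view belongs to the job. What is shaped like the sleeve_wide but blue or brown is not meant. Leave any brown or turquoise look-alike of the sleeve_narrow alone.

How it is judged:
On the way:
1. the sleeve that fits sits fully down on the gauge pin, let go, the cover still shut (horizontal distance between sleeve_wide_mid and pin_seat below 0.004 m and z of sleeve_wide_mid in the frame of pin_seat below 0.026 m and angle between the z axis of sleeve_wide_mid and the z axis of pin_seat, either way round below 0.1 rad and contact force between sleeve_wide and the fingers below 0.1 N and value of joint cover below 0.06 rad), for 0.2 s.
At the end, for the whole second after the job is handed in: The wide-bore sleeve sits on the base plate over the pin (axis within 4 mm, no more than 4 mm up, within 0.1 rad of upright), untouched; the robot's fingers hold the cover still (under 0.1 rad/s) with its pointer within 8 mm of the clip's middle; the narrow sleeve does not touch the scanner (horizontal distance between sleeve_wide_mid and pin_seat below 0.004 m and z of sleeve_wide_mid in the frame of pin_seat below 0.026 m and angle between the z axis of sleeve_wide_mid and the z axis of pin_seat, either way round below 0.1 rad and contact force between sleeve_wide and the fingers below 0.1 N and distance between cover_pointer and mark_point below 0.008 m and contact force between scanner and the fingers above 1 N and value of joint cover above 0.34 rad and velocity of joint cover between -0.1 and 0.1 rad/s and contact force between sleeve_narrow and scanner below 0.05 N); the arm keeps its last pose, push and grip.
It fails at once if the tin or the carriage is pushed more than 25 mm (distance of any of tin, carriage from where it was at the start of the episode above 0.025 m).
It also fails if it takes over 50 s, if anything falls off the work surface, if the arm or the gripper's body presses on something with over 40 N, if the wrist force passes 120 N, or if a joint passes its speed limit or range.

ROBOT

A 6-joint arm with a two-finger parallel gripper is mounted at the origin on a cart in front of the work surface, level with it; the furniture and walls round the work are solid. World frame = base frame: x ahead of the robot, y to its left, z up, the work surface at z = 0. Lengths are in m, angles in rad, forces in N, time in s.
With the tool pointing down it reaches from about 0.35 to 0.975 m from the base axis. Payload 4.9 kg.
Tool frame: the origin (TCP) lies on the centre line of the jaws, within the pads' length; the fingertips stand 14 mm ahead of it and the grasp point (between the pads) lies 5 mm behind it (manip.nose_length is the distance from the TCP to the fingertips, in m); z points along the fingers, y is the line along which they close (so a half turn about z gives the same grasp; the last joint's range is limited). The gripper opens to 85 mm and grips with 20 to 120 N. Pads are 22 mm wide; open, the fingers measure 114 mm over their backs; the gripper's body (76 mm by 85 mm) begins 54 mm behind the grasp point. The pads swing forward as they close: fully open they stand 13 mm farther back than shut.
Start: joints at [1.144, 0.053, 1.613, -0, 1.476, -0.119], TCP at [0.189, 0.596, 0.245] pointing down, gripper open.
Joint ranges: [-3.01, 3.01], [-1.01, 2.22], [0.06, 2.58], [-1.02, 4.17], [0.09, 2.62], [-3.14, 3.14]. Speed limits (rad/s): [2.57, 2.57, 3.14, 3.14, 3.14, 3.14].

INTERFACE

Orientations are given as a unit quaternion [w, x, y, z].
In Python, from plant import manip, imaging gives the robot as it stands.
- The arm moves only by the tool play_rows, never from a script. Its argument "commands" is a list of rows, each a list of 6 numbers: the shift along the tool's x, y, z in mm, then the turn, a rotation vector about the tool's x, y, z in degrees. A call has 1 to 5 rows; each row shifts and turns the commanded pose from where the row before left it, along the tool's axes as they then stand; what a row does not reach is not made up. A row lasts 1/12 s, in which the tool goes at most 41.7 mm and 7.16 degrees, less where a joint would pass 70% of its speed; a pose out of reach is approached as far as the arm can. A call is refused whole if a number of a shift passes 41.7 or a number of a turn 7.16, either way. A call with a gripper value outside its range is refused whole. "hand" is the finger opening in mm, from 0 to 85.4, set as the call begins (left out, the last holds). The fingers move at their own pace and stop on an object; the grip force is fixed at half the most. Time passes only in rows, so rows that do not move let the fingers close. It gives the time, the measured TCP pose, the force, the opening and the grip force at its end, in the units of the state.
- manip.state(): the state, without advancing time (a new reading comes with each control period).
- imaging.grab_frame(name): name is "side" or "top" or "wrist"; returns a dict with "image" (384x512x3 uint8, red, green, blue), "fx", "fy", "cx", "cy" (pixels), "k1" (the pictures are not rectified: a ray, as slopes to the right and down, at radius r is drawn at 1 + k1 r^2 times it, then the intrinsics apply), "R" (3x3) and "t" (3): a world point X has camera coordinates R X + t; the wrist camera has in their place "mount" (4x4, takes a point from camera to tool coordinates, whose origin is the TCP and whose axes are the flange's). Camera axes: x right, y down, z forward; pixel columns grow to the right and rows downward; lengths in m; the calibration is good to about 2 mm. A picture is of the moment at which its call begins: read the wrist's pose just before it. There is no depth.
- manip.job_done(): hands the job in; it is judged then, once.
The state is a dict: "time": time; "joint_pos": joint angles; "joint_vel": joint speeds; "joint_efforts": joint torques, N m; "tool_pos": TCP position; "tool_rot": TCP orientation; "contact_force": force on the tool from outside, world axes, zero at the start; "ft_torque": the same for the moment, N m; "gripper_width": opening from 0.0 (shut) to 1.0 (fully open); "grasp_force": force on a finger pad.
Only numpy, scipy, OpenCV 4.12 (cv2) and the standard library are available. Lean on these libraries where they do the work, as an engineer would, in place of code of your own. Each camera call takes 0.05 s, during which the arm holds its last target. There are 200 camera calls.

## Working session

There is one attempt and no reset: what is moved stays moved. The work goes in short steps, Python scripts to look and compute and a tool call to move; the robot and the scene stay as the last step left them, time stands still between calls to the robot, and variables do not carry over. Pictures are saved under pics/ and viewed, at most 13 in all, crops included, and the job is handed in when it is done.

Besides the shell and the picture viewer there is one more tool, called after ">>>" by a JSON object that holds its "fn" and its "kwargs", one argument or row to a line. play_rows: Moves the arm, as the interface text tells. Its arguments: {"type":"object","properties":{"commands":{"type":"array","items":{"type":"array","items":{"type":"number"}}},"hand":{"type":"number"}},"required":["commands"]}

```bash
mkdir -p pics
cat > h.py <<'E'
import numpy as np, cv2
from plant import manip, imaging
from scipy.spatial.transform import Rotation as Ro
def grab(n):
    s=manip.state(); f=imaging.grab_frame(n)
    if n=="wrist":
        q=s["tool_rot"]; Rt=Ro.from_quat([q[1],q[2],q[3],q[0]]).as_matrix()
        T=np.eye(4);T[:3,:3]=Rt;T[:3,3]=s["tool_pos"]; M=T@np.array(f["mount"]); M=np.linalg.inv(M)
        f["R"]=M[:3,:3];f["t"]=M[:3,3]
    f["R"]=np.array(f["R"]);f["t"]=np.array(f["t"]); return f
def ray(f,u,v):
    d=np.array([(u-f["cx"])/f["fx"],(v-f["cy"])/f["fy"]]); p=d.copy()
    for _ in range(20): p=d/(1+f["k1"]*(p@p))
    return -f["R"].T@f["t"], f["R"].T@np.array([p[0],p[1],1])
def onz(f,u,v,z):
    c,d=ray(f,u,v); return c+d*(z-c[2])/d[2]
def proj(f,X):
    p=f["R"]@np.array(X)+f["t"]; p=p[:2]/p[2]; p=p*(1+f["k1"]*(p@p)); return np.array([f["fx"]*p[0]+f["cx"],f["fy"]*p[1]+f["cy"]])
def save(f,n,box=None,s=1):
    im=cv2.cvtColor(f["image"],cv2.COLOR_RGB2BGR)
    if box: im=im[box[1]:box[3],box[0]:box[2]]
    cv2.imwrite("pics/"+n+".png",cv2.resize(im,None,fx=s,fy=s,interpolation=cv2.INTER_CUBIC))
E
python3 - <<'E'
from h import *
import pickle
d={}
for n in("top","side"):
    f=grab(n);d[n]=f;save(f,n+"1",None,1.5);print(n,-f["R"].T@f["t"],f["fx"],f["k1"])
pickle.dump(d,open("f1.pkl","wb"))
print(manip.state(), manip.nose_length)
E
```

```text
top [ 0.40476127 -0.08063359  1.2172054 ] 437.96859693383 -0.033616121998960254
side [0.39760731 0.53641907 0.58924949] 358.06646945251987 -0.09547226818639047
{'time': 0.1, 'joint_pos': array([ 1.14401917e+00,  5.33052821e-02,  1.61415077e+00, -4.25898459e-06,
        1.47600365e+00, -1.19006489e-01]), 'joint_vel': array([ 4.29788044e-04, -1.28751073e-03, -2.92555494e-03, -5.09228434e-05,
        1.30937696e-03,  2.04089603e-04]), 'joint_efforts': array([-4.15157956e-04, -3.94904888e+01, -3.71362782e+01, -1.94826493e-04,
        3.88652654e-03,  4.32135309e-06]), 'tool_pos': array([0.18911529, 0.59513906, 0.24418052]), 'tool_rot': array([-2.49559585e-04,  1.53278432e-01,  9.88182600e-01, -8.99550575e-04]), 'contact_force': array([-0.50256537, -0.30334564, -0.11401168]), 'ft_torque': array([ 0.00475736, -0.02613522,  0.00391247]), 'grasp_force': 0.0, 'gripper_width': 0.9971624253076354} 0.014
```

View pics/top1.png

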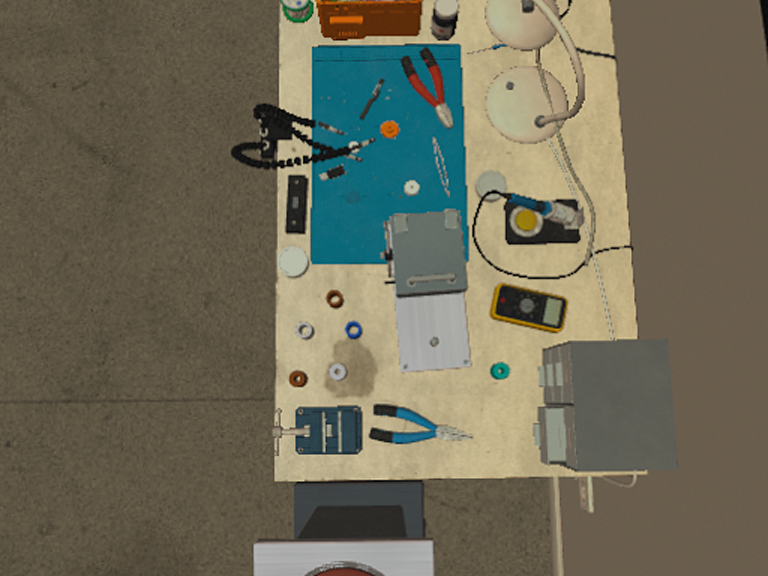

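View pics/side1.png

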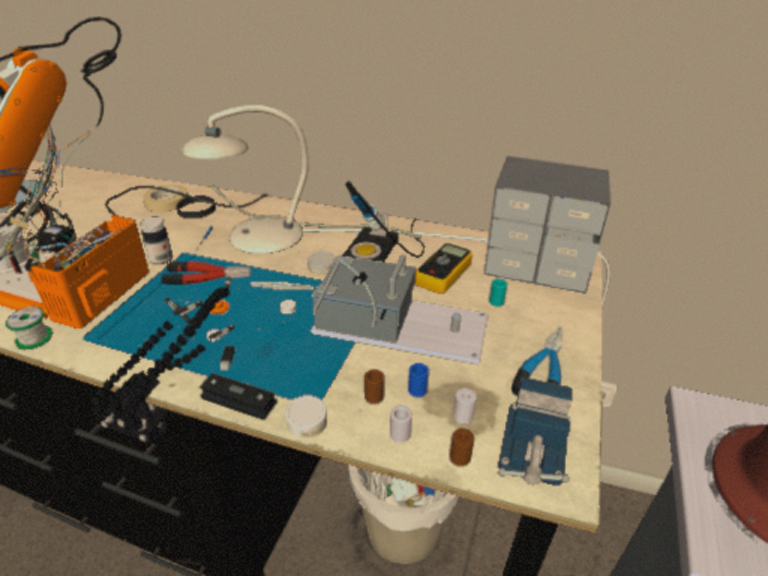

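Top view (1.5x): the scanner is at (430,290), its pin at (434,341). Two metal sleeves stand at (305,330) and (337,371); the brown, blue and turquoise ones are look-alikes. I'll enlarge the crops to compare the bores and to find the clip.

Run:
```python
from h import *
import pickle
d=pickle.load(open("f1.pkl","rb"))
t=d["top"];s=d["side"]
def c(f,b,size): 
    im=cv2.cvtColor(f["image"],cv2.COLOR_RGB2BGR)[b[1]:b[3],b[0]:b[2]]
    return cv2.resize(im,size,interpolation=cv2.INTER_CUBIC)
a=np.hstack([c(t,(190,205,240,265),(250,300)),c(s,(250,245,330,305),(400,300))])
b=np.hstack([c(t,(250,130,325,250),(187,300)),c(s,(200,160,335,250),(450,300))])
b=np.hstack([b,np.zeros((300,13,3),np.uint8)])
cv2.imwrite("pics/crops.png",np.vstack([a,b]))
for n,(u,v),z in [("A",(305/1.5,330/1.5),.044),("B",(337.5/1.5,371.5/1.5),.044),("pin",(434/1.5,341.5/1.5),.046),("barL",(408/1.5,282/1.5),.117),("barR",(455/1.5,279/1.5),.117),("tin",(293/1.5,262/1.5),.026)]:
    print(n,onz(t,u,v,z))
for n,(u,v) in [("plNearL",(401,371)),("plNearR",(471,366))]: print(n,onz(t,u/1.5,v/1.5,.01))
for n,(u,v) in [("A",(401,409)),("B",(465,394))]: print(n,onz(s,u/1.5,v/1.5,.044))
print("pin side",onz(s,456/1.5,316/1.5,.046))
```

```text
A [0.52287993 0.06147426 0.044     ]
B [0.44812964 0.00350527 0.044     ]
pin [ 0.498513  -0.1689279  0.046    ]
barL [ 0.59460999 -0.12224676  0.117     ]
barR [ 0.5984953  -0.20227106  0.117     ]
tin [0.65135239 0.0864023  0.026     ]
plNearL [ 0.44853006 -0.10995846  0.01      ]
plNearR [ 0.45554456 -0.23798038  0.01      ]
A [0.52524987 0.06151388 0.044     ]
B [0.44935978 0.00674865 0.044     ]
pin side [ 0.49801162 -0.15815657  0.046     ]
```

View pics/crops.png

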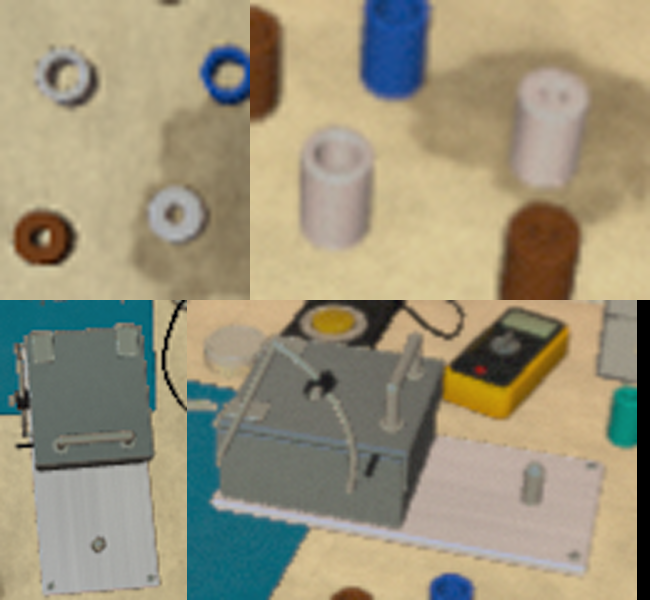

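Wide bore is the sleeve at top-view (305,330) in the 1.5x picture, about (0.523, 0.061): its wall is thin and its hole large. The one at (337,371) has a small hole, so it is the narrow sleeve. The clip is at side pixel (240,185). Next I plan the approach.

```bash
cat > plan.py <<'E'
from h import *
import json
def plan(target,phi,n=None,vmax=41):
    """rows from the present pose to target, tool down, y_t at world angle phi (deg)"""
    s=manip.state();q=s["tool_rot"];R=Ro.from_quat([q[1],q[2],q[3],q[0]]);p=s["tool_pos"]
    c,sn=np.cos(np.radians(phi)),np.sin(np.radians(phi))
    G=Ro.from_matrix(np.array([[-sn,c,0],[c,sn,0],[0,0,-1]]).T if 0 else np.column_stack([[-sn,c,0],[c,sn,0],[0,0,-1]]))
    w=np.degrees((R.inv()*G).as_rotvec()); D=np.array(target)-p
    n=n or int(max(np.ceil(np.linalg.norm(D)*1000/vmax),np.ceil(np.abs(w).max()/7)))
    print("n",n,"turn",w.round(1),"d",(D*1000).round(1)); rows=[]
    for k in range(n):
        rows.append([*np.round(R.inv().apply(D*1000/n),1).tolist(),*np.round(w/n,2).tolist()]); R=R*Ro.from_rotvec(w/n,degrees=True)
    for i in range(0,n,5): print(rows[i:i+5])
E
python3 -c "
from plan import *
plan((.523,.0615,.17),3)"
```

```text
n 16 turn [-0.1  0.1 69.4] d [ 333.9 -533.6  -74.2]
[[-30.0, -25.5, 4.7, -0.01, 0.0, 4.34], [-31.8, -23.1, 4.7, -0.01, 0.0, 4.34], [-33.5, -20.6, 4.7, -0.01, 0.0, 4.34], [-35.0, -18.1, 4.7, -0.01, 0.0, 4.34], [-36.2, -15.4, 4.7, -0.01, 0.0, 4.34]]
[[-37.3, -12.6, 4.7, -0.01, 0.0, 4.34], [-38.1, -9.7, 4.7, -0.01, 0.0, 4.34], [-38.7, -6.8, 4.6, -0.01, 0.0, 4.34], [-39.2, -3.9, 4.6, -0.01, 0.0, 4.34], [-39.3, -0.9, 4.6, -0.01, 0.0, 4.34]]
[[-39.3, 2.1, 4.6, -0.01, 0.0, 4.34], [-39.0, 5.0, 4.6, -0.01, 0.0, 4.34], [-38.5, 8.0, 4.6, -0.01, 0.0, 4.34], [-37.8, 10.9, 4.6, -0.01, 0.0, 4.34], [-36.9, 13.7, 4.6, -0.01, 0.0, 4.34]]
[[-35.7, 16.4, 4.6, -0.01, 0.0, 4.34]]
```

>>> {"fn": "play_rows", "kwargs": {
  "commands": [
    [-30,-25.5,4.7,0,0,4.34],
    [-32,-23,4.7,0,0,4.34],
    [-33.5,-20.5,4.7,0,0,4.34],
    [-35,-18,4.7,0,0,4.34],
    [-36,-15.5,4.7,0,0,4.34]
  ]
}}

```text
time: 0.52
tool_pos: [0.2941, 0.4272, 0.221]
tool_rot: [-0.0, 0.338, 0.941, -0.0]
contact_force: [0.2, 0.3, -0.0]
gripper_width: 0.994
grasp_force: 0.0
```

>>> {"fn": "play_rows", "kwargs": {
  "commands": [
    [-37.3,-12.6,4.7,0,0,4.34],
    [-38,-9.7,4.7,0,0,4.34],
    [-38.7,-6.8,4.6,0,0,4.34],
    [-39,-3.9,4.6,0,0,4.34],
    [-39.3,-0.9,4.6,0,0,4.34]
  ]
}}

```text
time: 0.93
tool_pos: [0.3981, 0.2606, 0.1981]
tool_rot: [-0.0, 0.509, 0.861, -0.0]
contact_force: [1.4, -0.1, 0.2]
gripper_width: 1.0
grasp_force: 0.0
```

>>> {"fn": "play_rows", "kwargs": {
  "commands": [
    [-39.3,2,4.6,0,0,4.34],
    [-39,5,4.6,0,0,4.34],
    [-38.5,8,4.6,0,0,4.34],
    [-37.8,11,4.6,0,0,4.34],
    [-37,13.7,4.6,0,0,4.34]
  ]
}}

```text
time: 1.35
tool_pos: [0.5024, 0.0936, 0.175]
tool_rot: [-0.0, 0.662, 0.749, -0.0]
contact_force: [1.0, 1.3, 0.4]
gripper_width: 1.003
grasp_force: 0.0
```

>>> {"fn": "play_rows", "kwargs": {
  "commands": [
    [-35.7,16.4,4.6,0,0,4.34],
    [0,0,0,0,0,0],
    [0,0,0,0,0,0]
  ]
}}

```text
time: 1.6
tool_pos: [0.523, 0.0604, 0.1701]
tool_rot: [-0.001, 0.69, 0.724, -0.001]
contact_force: [-0.1, 0.6, 0.1]
gripper_width: 1.001
grasp_force: 0.0
```

Run:
```python
from plan import *
import pickle
f=grab("wrist");pickle.dump(f,open("w1.pkl","wb"));save(f,"w1",None,1.5)
print(np.array(f["mount"]).round(3),f["fx"])
print(proj(f,(.523,.0615,.044)),f["cx"])
plan((.523,.0615,.17),3,1)
```

```text
[[-0.001 -0.959 -0.285  0.073]
 [ 1.    -0.001  0.    -0.001]
 [-0.    -0.285  0.959 -0.129]
 [ 0.     0.     0.     1.   ]] 276.28684090052667
[262.07605794 190.49905656] 260.397541251406
n 1 turn [-0.1 -0.  -0.2] d [ 0.5 -0.1 -0.3]
[[-0.2, 0.5, 0.3, -0.09, -0.03, -0.15]]
```

View pics/w1.png

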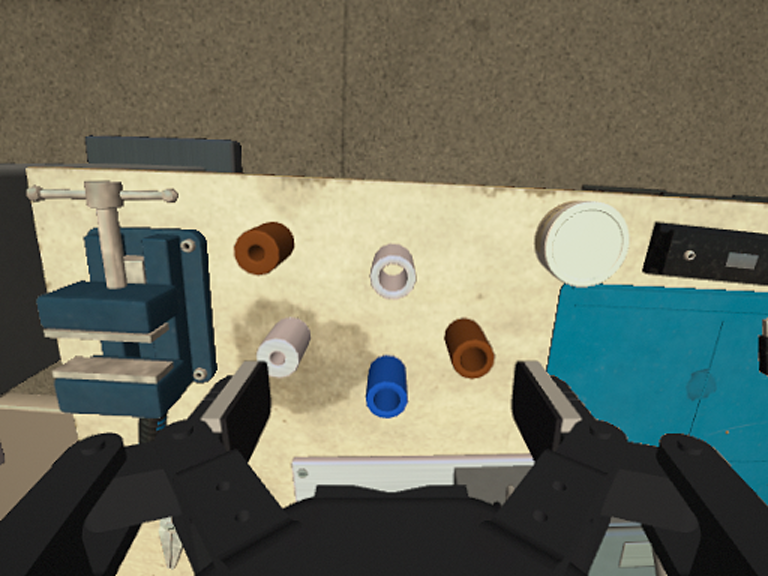

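Wrist view (1.5x): the wide sleeve's top ring is centred near (393,275), with the bore clearly visible. The narrow sleeve is at (280,350), blue at (387,388). I'll locate the ring.

Run:
```python
from plan import *
import pickle
f=pickle.load(open("w1.pkl","rb"))
for u,v in [(393,275),(393,299),(371,272),(416,272)]: print(onz(f,u/1.5,v/1.5,.044).round(4))
```

```text
[0.5226 0.0686 0.044 ]
[0.5234 0.0526 0.044 ]
[0.5086 0.0699 0.044 ]
[0.537  0.0712 0.044 ]
```

>>> {"fn": "play_rows", "kwargs": {
  "commands": [
    [3.6,0,36,0,0,0],
    [3.6,0,36,0,0,0],
    [0,0,36,0,0,0],
    [0,0,20,0,0,0],
    [0,0,17,0,0,0]
  ]
}}

```text
time: 2.07
tool_pos: [0.5198, 0.071, 0.0232]
tool_rot: [-0.002, 0.688, 0.726, -0.001]
contact_force: [-0.0, 0.2, 0.5]
gripper_width: 1.003
grasp_force: 0.0
```

>>> {"fn": "play_rows", "kwargs": {
  "commands": [
    [0,0,0,0,0,0],
    [0,0,0,0,0,0],
    [0,0,0,0,0,0],
    [0,0,0,0,0,0],
    [0,0,0,0,0,0]
  ],
  "hand": 20
}}

```text
time: 2.48
tool_pos: [0.524, 0.0696, 0.0284]
tool_rot: [0.001, 0.689, 0.725, 0.001]
contact_force: [0.8, 0.1, 0.7]
gripper_width: 0.335
grasp_force: 59.1
```

>>> {"fn": "play_rows", "kwargs": {
  "commands": [
    [0,0,0,0,0,0],
    [0,0,0,0,0,0],
    [0,0,0,0,0,0],
    [0,0,0,0,0,0]
  ]
}}

```text
time: 2.82
tool_pos: [0.5241, 0.0696, 0.0283]
tool_rot: [0.001, 0.689, 0.725, 0.001]
contact_force: [-0.3, 1.4, 6.4]
gripper_width: 0.334
grasp_force: 59.5
```

>>> {"fn": "play_rows", "kwargs": {
  "commands": [
    [0,0,-30,0,0,0],
    [0,0,-37,0,0,0],
    [0,0,-37,0,0,0],
    [0,0,-37,0,0,0]
  ]
}}

```text
time: 3.15
tool_pos: [0.522, 0.0693, 0.1686]
tool_rot: [-0.0, 0.689, 0.725, -0.0]
contact_force: [0.5, -0.1, -1.2]
gripper_width: 0.332
grasp_force: 59.5
```

```bash
python3 -c "
from plan import *
plan((.499,-.167,.17),3,6)"
```

```text
n 6 turn [-0.   0.  -0.1] d [ -23.  -236.3    1.4]
[[-39.1, -5.8, -0.2, -0.0, 0.0, -0.01], [-39.1, -5.8, -0.2, -0.0, 0.0, -0.01], [-39.1, -5.8, -0.2, -0.0, 0.0, -0.01], [-39.1, -5.9, -0.2, -0.0, 0.0, -0.01], [-39.1, -5.9, -0.2, -0.0, 0.0, -0.01]]
[[-39.1, -5.9, -0.2, -0.0, 0.0, -0.01]]
```

>>> {"fn": "play_rows", "kwargs": {
  "commands": [
    [-39,-5.8,0,0,0,0],
    [-39,-5.8,0,0,0,0],
    [-39,-5.8,0,0,0,0],
    [-39,-5.8,0,0,0,0],
    [-39,-5.8,0,0,0,0]
  ]
}}

```text
time: 3.57
tool_pos: [0.503, -0.1285, 0.1676]
tool_rot: [0.001, 0.689, 0.725, 0.0]
contact_force: [-0.3, -0.4, -2.4]
gripper_width: 0.33
grasp_force: 59.5
```

>>> {"fn": "play_rows", "kwargs": {
  "commands": [
    [-39,-5.8,0,0,0,0],
    [0,0,0,0,0,0],
    [0,0,0,0,0,0],
    [0,0,0,0,0,0]
  ]
}}

```text
time: 3.9
tool_pos: [0.4995, -0.1659, 0.167]
tool_rot: [-0.0, 0.689, 0.725, 0.0]
contact_force: [0.5, -0.0, -0.9]
gripper_width: 0.33
grasp_force: 59.5
```

Run:
```python
from plan import *
import pickle
f=grab("wrist");pickle.dump(f,open("w2.pkl","wb"));save(f,"w2",None,1.5)
s=manip.state();print(s["tool_pos"],s["contact_force"])
plan((.499,-.167,.17),3,1)
```

```text
[ 0.49959678 -0.16528649  0.16694926] [ 0.65248343  0.04784966 -0.7131062 ]
n 1 turn [-0. -0. -0.] d [-0.6 -1.7  3.1]
[[-1.7, -0.7, -3.1, -0.0, -0.03, -0.04]]
```

View pics/w2.png

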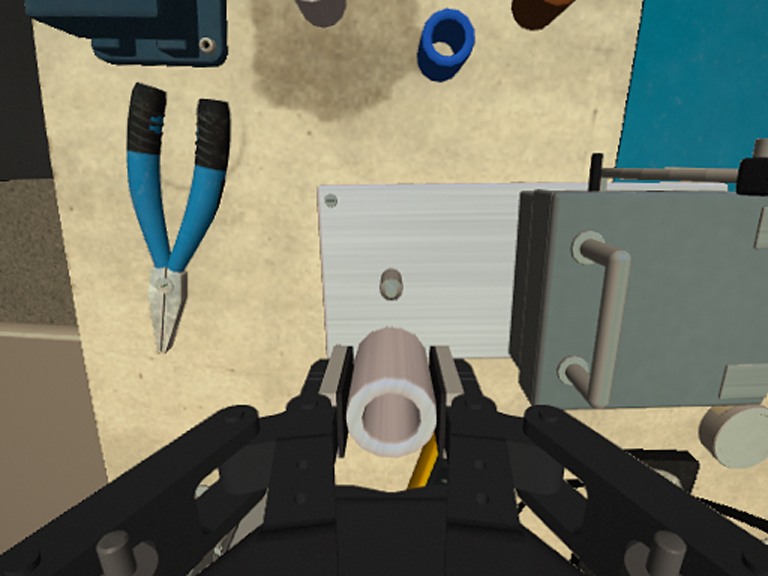

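Wrist view (1.5x): the sleeve is held upright, its top ring centred near (391.5,415). The pin's top is near (391,287), the bar runs from (617,258) to (600,400), and the plate corner is at (318,186).

Run:
```python
from plan import *
import pickle
f=pickle.load(open("w2.pkl","rb")); tz=.1669
g=cv2.cvtColor(f["image"],cv2.COLOR_RGB2GRAY)
o=lambda u,v,z:onz(f,u/1.5,v/1.5,z).round(4)
print("sleeve c",o(391.5,415,tz+.0157),"L",o(347,412,tz+.0157),"R",o(437,412,tz+.0157),"near",o(391.5,456,tz+.0157),"bore",o(391,417,tz+.0157))
print("low edge",o(391,328,tz-.0283))
print("pin tip",o(391.5,289,.046),"foot far",o(391,268,.010))
print("corner",o(318,186,.01),o(327,358,.01),"back-left edge",o(520,183,.01))
print("bar",o(618,258,.122),o(600,398,.122))
cv2.imwrite("pics/w2c.png",cv2.resize(cv2.cvtColor(f["image"],cv2.COLOR_RGB2BGR)[165:310,210:310],None,fx=4,fy=4,interpolation=cv2.INTER_CUBIC))
```

```text
sleeve c [ 0.4985 -0.167   0.1826] L [ 0.4845 -0.1667  0.1826] R [ 0.5127 -0.1653  0.1826] near [ 0.4993 -0.1825  0.1826] bore [ 0.4984 -0.1678  0.1826]
low edge [ 0.4978 -0.1551  0.1386]
pin tip [ 0.4988 -0.1655  0.046 ] foot far [ 0.4983 -0.1606  0.01  ]
corner [ 0.4464 -0.1065  0.01  ] [ 0.4533 -0.2328  0.01  ] back-left edge [ 0.582  -0.0975  0.01  ]
bar [ 0.5949 -0.1246  0.122 ] [ 0.6006 -0.1931  0.122 ]
```

View pics/w2c.png

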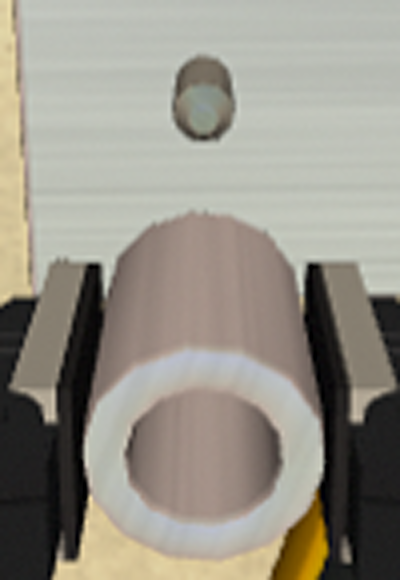

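Needed: about +3 mm along tool x, then straight down, watching the force.

>>> {"fn": "play_rows", "kwargs": {
  "commands": [
    [3,0,30,0,0,0],
    [0,0,30,0,0,0],
    [0,0,22,0,0,0],
    [0,0,0,0,0,0],
    [0,0,0,0,0,0]
  ]
}}

```text
time: 4.37
tool_pos: [0.4987, -0.1613, 0.0838]
tool_rot: [-0.002, 0.688, 0.726, -0.0]
contact_force: [0.5, -0.8, -0.5]
gripper_width: 0.331
grasp_force: 59.5
```

Run:
```python
from plan import *
f=grab("wrist");s=manip.state();p=s["tool_pos"];print(p)
cv2.imwrite("pics/w3.png",cv2.resize(cv2.cvtColor(f["image"],cv2.COLOR_RGB2BGR)[165:310,190:330],None,fx=4,fy=4,interpolation=cv2.INTER_CUBIC))
print("pin expected", proj(f,(.4988,-.1648,.046)),"bottom front",proj(f,p+[0,.013,-.0283]))
```

```text
[ 0.50005492 -0.16221021  0.08575669]
pin expected [262.44871045 233.79057336] bottom front [266.03467291 218.20093733]
```

View pics/w3.png

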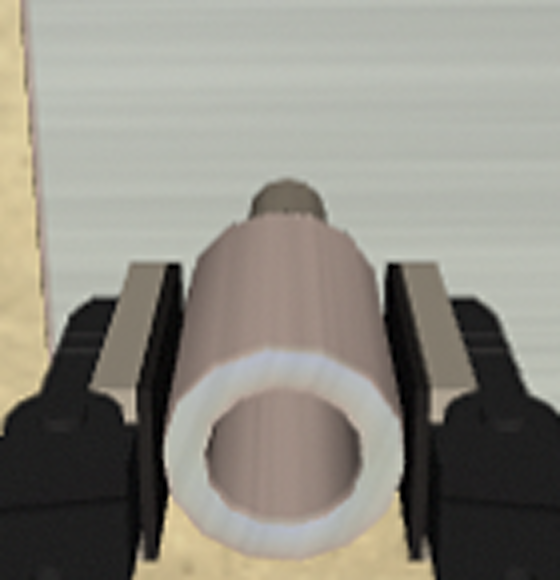

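Pin column 288, sleeve column 284 in the crop (about 0.7 mm off); alignment looks good. I lower slowly.

>>> {"fn": "play_rows", "kwargs": {
  "commands": [
    [0,0.7,8,0,0,0],
    [0,0,6,0,0,0],
    [0,0,5,0,0,0],
    [0,0,0,0,0,0]
  ]
}}

```text
time: 4.75
tool_pos: [0.5, -0.1631, 0.0654]
tool_rot: [-0.0, 0.689, 0.725, -0.0]
contact_force: [-0.0, -2.0, -2.4]
gripper_width: 0.331
grasp_force: 59.5
```

>>> {"fn": "play_rows", "kwargs": {
  "commands": [
    [0,0,5,0,0,0],
    [0,0,5,0,0,0],
    [0,0,0,0,0,0]
  ]
}}

```text
time: 5.0
tool_pos: [0.4997, -0.1632, 0.055]
tool_rot: [-0.0, 0.689, 0.725, -0.0]
contact_force: [-0.0, -2.0, -2.1]
gripper_width: 0.336
grasp_force: 59.4
```

>>> {"fn": "play_rows", "kwargs": {
  "commands": [
    [-0.8,0,5,0,0,0],
    [0,0,5,0,0,0],
    [0,0,4,0,0,0],
    [0,0,0,0,0,0],
    [0,0,0,0,0,0]
  ]
}}

```text
time: 5.42
tool_pos: [0.4999, -0.1636, 0.0414]
tool_rot: [-0.001, 0.689, 0.725, -0.0]
contact_force: [0.4, -0.7, -0.7]
gripper_width: 0.332
grasp_force: 59.5
```

>>> {"fn": "play_rows", "kwargs": {
  "commands": [
    [0,0,2,0,0,0],
    [0,0,1,0,0,0],
    [0,0,1,0,0,0],
    [0,0,0,0,0,0]
  ]
}}

```text
time: 5.75
tool_pos: [0.5004, -0.164, 0.0384]
tool_rot: [0.0, 0.689, 0.725, 0.0]
contact_force: [0.1, 0.3, 1.5]
gripper_width: 0.336
grasp_force: 59.7
```

>>> {"fn": "play_rows", "kwargs": {
  "commands": [
    [0,0,0,0,0,0],
    [0,0,0,0,0,0],
    [0,0,0,0,0,0],
    [0,0,0,0,0,0]
  ],
  "hand": 56
}}

```text
time: 6.08
tool_pos: [0.5003, -0.1639, 0.0381]
tool_rot: [0.0, 0.689, 0.725, 0.0]
contact_force: [-0.1, -0.3, 0.5]
gripper_width: 0.657
grasp_force: 0.0
```

>>> {"fn": "play_rows", "kwargs": {
  "commands": [
    [0,0,-10,0,0,0],
    [0,0,-25,0,0,0],
    [0,0,-35,0,0,0],
    [0,0,-40,0,0,0],
    [0,0,-20,0,0,0]
  ]
}}

```text
time: 6.5
tool_pos: [0.5021, -0.1648, 0.174]
tool_rot: [0.003, 0.689, 0.725, 0.001]
contact_force: [0.9, -0.9, 1.9]
gripper_width: 0.658
grasp_force: 0.0
```

Run:
```python
from plan import *
import pickle
d={n:grab(n) for n in("wrist","side","top")}; pickle.dump(d,open("f4.pkl","wb"))
f=d["wrist"];s=d["side"]; print(manip.state()["tool_pos"])
c=lambda f,b,z:cv2.resize(cv2.cvtColor(f["image"],cv2.COLOR_RGB2BGR)[b[1]:b[3],b[0]:b[2]],z,interpolation=cv2.INTER_CUBIC)
cv2.imwrite("pics/w4.png",np.hstack([c(f,(180,110,480,310),(450,300)),c(s,(205,160,290,245),(300,300))]))
plan((.6005,-.159,.18),3)
```

```text
[ 0.50178904 -0.16462655  0.17161571]
n 3 turn [ 0.3  0.2 -0.1] d [98.7  5.6  8.4]
[[0.2, 33.0, -2.6, 0.1, 0.06, -0.02], [0.2, 33.0, -2.7, 0.1, 0.06, -0.02], [0.2, 33.0, -2.7, 0.1, 0.06, -0.02]]
```

View pics/w4.png

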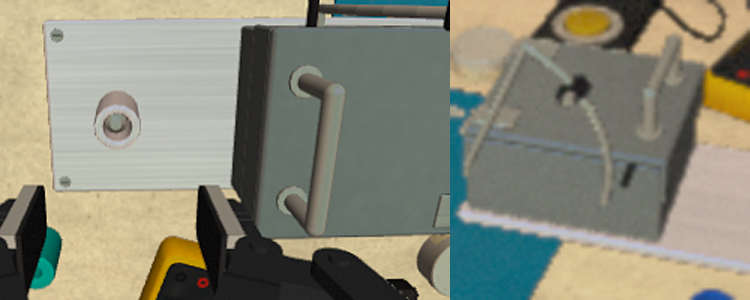

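```bash
cat > sc.py <<'E'
from h import *
yaw=.053; pin=np.array([.500,-.1645,0]); X=np.array([np.cos(yaw),np.sin(yaw),0]);Y=np.array([-X[1],X[0],0])
W=lambda a:pin+a[0]*X+a[1]*Y+np.array([0,0,a[2]])
def S(p): p=p-pin; return np.array([p@X,p@Y,p[2]])
def ony(f,u,v,y):
    c,d=ray(f,u,v); k=(y-(c-pin)@Y)/(d@Y); return S(c+k*d)
def ang(p): return np.arctan2(p[2]-.075,.220-p[0]),np.hypot(p[2]-.075,.220-p[0])
E
python3 - <<'E'
from sc import *
import pickle
d=pickle.load(open("f4.pkl","rb"));f=d["wrist"];s=d["side"]
for u,v in[(402,171.3),(392,263)]: print("bar",S(onz(f,u,v,.122)))
for a in [(0,0,.046),(.102,0,.117),(.107,.072,.075),(-.05,.065,.01),(.235,.065,.01)]: print(a,proj(s,W(a)),proj(d["top"],W(a)))
for y in(.072,.078):
  for n,u,v in[("clip",240.1,185.5),("clip0",239.9,184.9),("ptr",255.1,209.9)]:
    p=ony(s,u,v,y);print(y,n,p.round(4),ang(p))
# dark pixels near rail
g=cv2.cvtColor(s["image"],cv2.COLOR_RGB2HSV)[...,2]
m=(g<70).astype(np.uint8);m[:, :225]=0;m[:,270:]=0;m[:175]=0;m[225:]=0
n,l,st,c=cv2.connectedComponentsWithStats(m,connectivity=8);print(st[1:],c[1:])
E
```

```text
bar [0.09704856 0.03460732 0.122     ]
bar [ 0.09997337 -0.03562163  0.122     ]
(0, 0, 0.046) [303.75345104 209.00045602] [287.66241288 227.13740485]
(0.102, 0, 0.117) [264.43515261 178.58703113] [286.37692896 184.97204812]
(0.107, 0.072, 0.075) [254.31025337 209.64054897] [258.04907743 187.78366195]
(-0.05, 0.065, 0.01) [318.91829856 240.88837517] [264.52634149 248.07766927]
(0.235, 0.065, 0.01) [206.11486261 219.53030868] [257.31320678 147.2645231 ]
0.072 clip [0.1406 0.072  0.1365] (np.float64(0.6595176021988233), np.float64(0.10041817686856064))
0.072 clip0 [0.1411 0.072  0.1381] (np.float64(0.6743058966585799), np.float64(0.10102325036207571))
0.072 ptr [0.1051 0.072  0.0746] (np.float64(-0.003050273849915583), np.float64(0.11491000611216767))
0.078 clip [0.1387 0.078  0.1408] (np.float64(0.6805018964279219), np.float64(0.1046095143810422))
0.078 clip0 [0.1391 0.078  0.1423] (np.float64(0.6944428265146896), np.float64(0.10523906031310627))
0.078 ptr [0.1035 0.078  0.0795] (np.float64(0.038809708188068365), np.float64(0.11660971120151285))
[[235 182  10   6  32]
 [265 199   5  23  47]
 [254 206   3   7  12]] [[240.21875    184.46875   ]
 [267.44680851 209.63829787]
 [254.91666667 209.        ]]
```

Wrist/side view: the sleeve is seated on the pin, with the pin tip visible in its bore. The cover is shut, the clip at side (240,184.5) corresponds to about 0.67 rad, and the pointer is at (255,209), about 0. Now to the bar.

>>> {"fn": "play_rows", "kwargs": {
  "commands": [
    [0,33,-2,0,0,0],
    [0,33,0,0,0,0],
    [0,33,0,0,0,0],
    [0,0,20,0,0,0],
    [0,0,20,0,0,0]
  ]
}}

```text
time: 7.07
tool_pos: [0.6006, -0.1586, 0.1292]
tool_rot: [0.0, 0.688, 0.725, 0.0]
contact_force: [-0.3, -0.6, -1.7]
gripper_width: 0.657
grasp_force: 0.0
```

Run:
```python
from plan import *
f=grab("wrist");save(f,"w5",(130,120,400,384),2)
plan((.6008,-.159,.112),3,1)
```

```text
n 1 turn [-0.5 -0.2 -0. ] d [  4.3  -1.6 -10.8]
[[-1.9, 4.3, 10.7, -0.51, -0.23, -0.04]]
```

View pics/w5.png

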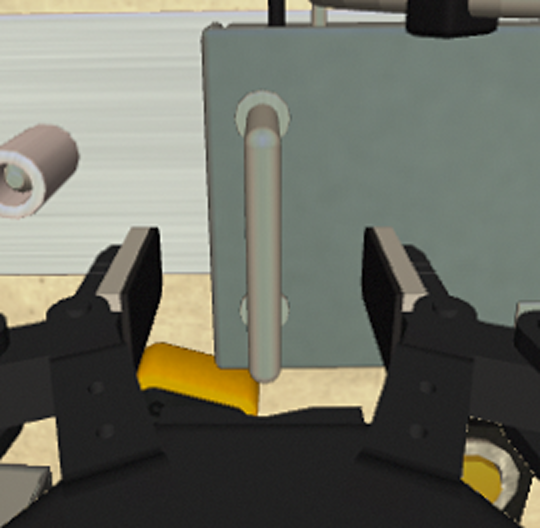

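The bar runs along column 263, centred between the fingers (160 and 365). Lower and close.

>>> {"fn": "play_rows", "kwargs": {
  "commands": [
    [0,0,7,0,0,0],
    [0,0,6,0,0,0],
    [0,0,0,0,0,0],
    [0,0,0,0,0,0],
    [0,0,0,0,0,0]
  ]
}}

```text
time: 7.53
tool_pos: [0.5995, -0.1591, 0.1182]
tool_rot: [0.001, 0.689, 0.725, 0.0]
contact_force: [0.1, -0.0, 0.8]
gripper_width: 0.655
grasp_force: 0.0
```

>>> {"fn": "play_rows", "kwargs": {
  "commands": [
    [0,0,0,0,0,0],
    [0,0,0,0,0,0],
    [0,0,0,0,0,0],
    [0,0,0,0,0,0],
    [0,0,0,0,0,0]
  ],
  "hand": 0
}}

```text
time: 7.95
tool_pos: [0.601, -0.1588, 0.1179]
tool_rot: [0.002, 0.689, 0.725, 0.002]
contact_force: [5.9, 0.4, -2.0]
gripper_width: 0.091
grasp_force: 58.4
```

>>> {"fn": "play_rows", "kwargs": {
  "commands": [
    [0,0,0,0,0,0],
    [0,0,0,0,0,0],
    [0,0,0,0,0,0],
    [0,0,0,0,0,0]
  ]
}}

```text
time: 8.28
tool_pos: [0.601, -0.1588, 0.1178]
tool_rot: [0.002, 0.689, 0.725, 0.002]
contact_force: [6.1, 1.4, -1.5]
gripper_width: 0.091
grasp_force: 58.4
```

Run:
```python
from sc import *
s=manip.state();p=s["tool_pos"];print(p,S(p))
R,a0=np.hypot(.118,.042),np.arctan2(.042,.118)
pos=lambda t:np.array([.220-R*np.cos(a0+t),.075+R*np.sin(a0+t)])
th=np.linspace(0,.67,21);P=np.array([pos(t) for t in th]);print((np.diff(P,axis=0)*1000).round(1).tolist())
```

```text
[ 0.60099661 -0.1588309   0.1178185 ] [0.10115511 0.00031083 0.1178185 ]
[[1.5, 3.9], [1.6, 3.9], [1.7, 3.8], [1.9, 3.8], [2.0, 3.7], [2.1, 3.6], [2.2, 3.6], [2.3, 3.5], [2.5, 3.4], [2.6, 3.3], [2.7, 3.2], [2.8, 3.1], [2.9, 3.0], [3.0, 2.9], [3.1, 2.8], [3.2, 2.7], [3.3, 2.6], [3.4, 2.5], [3.4, 2.4], [3.5, 2.3]]
```

>>> {"fn": "play_rows", "kwargs": {
  "commands": [
    [0,2.4,-3.9,0,0,0],
    [0,1.6,-3.9,0,0,0],
    [0,1.7,-3.8,0,0,0],
    [0,1.9,-3.8,0,0,0],
    [0,2,-3.7,0,0,0]
  ]
}}

```text
time: 8.7
tool_pos: [0.6079, -0.1583, 0.1343]
tool_rot: [-0.001, 0.689, 0.725, -0.001]
contact_force: [2.3, -1.7, -7.8]
gripper_width: 0.089
grasp_force: 58.4
```

>>> {"fn": "play_rows", "kwargs": {
  "commands": [
    [0,2.1,-3.6,0,0,0],
    [0,2.2,-3.6,0,0,0],
    [0,2.3,-3.5,0,0,0],
    [0,2.5,-3.4,0,0,0],
    [0,2.6,-3.3,0,0,0]
  ]
}}

```text
time: 9.12
tool_pos: [0.6196, -0.1576, 0.1533]
tool_rot: [-0.001, 0.689, 0.725, -0.001]
contact_force: [-1.4, -1.6, -8.2]
gripper_width: 0.086
grasp_force: 58.3
```

Following well. Continue.

>>> {"fn": "play_rows", "kwargs": {
  "commands": [
    [0,2.7,-3.2,0,0,0],
    [0,2.8,-3.1,0,0,0],
    [0,2.9,-3,0,0,0],
    [0,3,-2.9,0,0,0],
    [0,3.1,-2.8,0,0,0]
  ]
}}

```text
time: 9.53
tool_pos: [0.6331, -0.1568, 0.169]
tool_rot: [-0.002, 0.689, 0.725, -0.002]
contact_force: [-8.6, -1.2, -0.0]
gripper_width: 0.083
grasp_force: 58.5
```

>>> {"fn": "play_rows", "kwargs": {
  "commands": [
    [0,3.2,-2.7,0,0,0],
    [0,3.3,-2.6,0,0,0],
    [0,3.4,-2.5,0,0,0],
    [0,0,0,0,0,0],
    [0,0,0,0,0,0]
  ]
}}

```text
time: 9.95
tool_pos: [0.6437, -0.1561, 0.1785]
tool_rot: [-0.002, 0.689, 0.725, -0.001]
contact_force: [-10.2, 0.3, 1.3]
gripper_width: 0.084
grasp_force: 59.1
```

Run:
```python
from sc import *
import pickle
s=manip.state();p=S(s["tool_pos"]);print(p)
# bar angle from TCP (bar ~1 mm ahead of TCP along tool)
print("theta est",np.arctan2(p[2]-.001-.075,.220-p[0])-np.arctan2(.042,.118))
d={n:grab(n) for n in("wrist","side","top")}; pickle.dump(d,open("f6.pkl","wb"))
c=lambda f,b,z:cv2.resize(cv2.cvtColor(f["image"],cv2.COLOR_RGB2BGR)[b[1]:b[3],b[0]:b[2]],z,interpolation=cv2.INTER_CUBIC)
cv2.imwrite("pics/w6.png",np.hstack([c(d["wrist"],(112,0,512,300),(400,300)),c(d["side"],(215,160,275,220),(300,300))]))
```

```text
[0.14398463 0.00073906 0.17850808]
theta est 0.5907722025946469
```

View pics/w6.png

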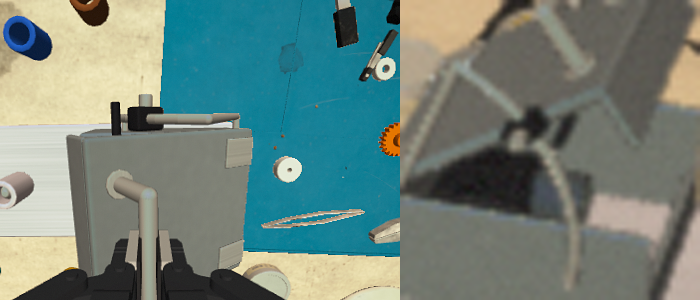

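Run:
```python
from sc import *
import pickle
d=pickle.load(open("f6.pkl","rb"));s=d["side"];w=d["wrist"]
for n,(u,v) in dict(ptr=(248.2,185.6),ptrtop=(250,183),ptrbot=(246.4,188.2),clip=(240.2,184.5)).items():
  for y in(.072,.078,.084): p=ony(s,u,v,y);print(n,y,p.round(4),np.round(ang(p),4))
for n,(u,v) in dict(ptrtip=(112+115,102),ptrin=(112+115,135),clip0=(112+128,118),clip1=(112+162,118)).items(): 
  for y in(.072,.078): p=ony(w,u,v,y);print(n,y,p.round(4),np.round(ang(p),4))
for t in(.55,.59,.63,.67,.71): print(t,[proj(s,W((.22-r*np.cos(t),y,.075+r*np.sin(t)))).round(1).tolist() for r,y in((.113,.072),(.113,.082),(.1,.072))])
# shut picture reference
```

```text
ptr 0.072 [0.1217 0.072  0.1399] [0.583  0.1178]
ptr 0.078 [0.1199 0.078  0.1441] [0.6042 0.1216]
ptr 0.084 [0.1181 0.084  0.1484] [0.6241 0.1255]
ptrtop 0.072 [0.1175 0.072  0.1476] [0.6163 0.1256]
ptrtop 0.078 [0.1158 0.078  0.1518] [0.635  0.1295]
ptrtop 0.084 [0.114 0.084 0.156] [0.6525 0.1334]
ptrbot 0.072 [0.1259 0.072  0.132 ] [0.5445 0.11  ]
ptrbot 0.078 [0.1241 0.078  0.1363] [0.5688 0.1138]
ptrbot 0.084 [0.1223 0.084  0.1407] [0.5916 0.1177]
clip 0.072 [0.1404 0.072  0.1393] [0.6792 0.1024]
clip 0.078 [0.1384 0.078  0.1436] [0.6988 0.1066]
clip 0.084 [0.1365 0.084  0.1478] [0.717  0.1108]
ptrtip 0.072 [0.1497 0.072  0.362 ] [1.3306 0.2955]
ptrtip 0.078 [0.1296 0.078  0.1924] [0.9145 0.1482]
ptrin 0.072 [0.1402 0.072  0.2825] [1.2035 0.2223]
ptrin 0.078 [0.1497 0.078  0.3604] [1.3293 0.2939]
clip0 0.072 [0.1355 0.072  0.2034] [0.9883 0.1537]
clip0 0.078 [0.1597 0.078  0.5276] [1.4383 0.4566]
clip1 0.072 [0.1478 0.072  0.2049] [1.0636 0.1487]
clip1 0.078 [0.1336 0.078  0.5242] [1.3808 0.4575]
0.55 [[247.3, 187.6], [246.1, 190.1], [242.7, 189.3]]
0.59 [[246.3, 186.0], [245.0, 188.5], [241.7, 187.9]]
0.63 [[245.2, 184.5], [243.9, 186.9], [240.7, 186.6]]
0.67 [[244.0, 182.9], [242.7, 185.4], [239.7, 185.2]]
0.71 [[242.7, 181.4], [241.4, 183.8], [238.6, 183.9]]
```

Side view: pointer rod at about (248,185.6), clip at (240,184.5). The pointer stands at about 0.59 and the clip at about 0.675, so some 0.085 rad remain.

>>> {"fn": "play_rows", "kwargs": {
  "commands": [
    [0,2.9,-2.9,0,0,0],
    [0,3.3,-2.5,0,0,0],
    [0,2.1,-1.5,0,0,0],
    [0,0,0,0,0,0],
    [0,0,0,0,0,0]
  ]
}}

```text
time: 10.52
tool_pos: [0.6523, -0.1556, 0.1849]
tool_rot: [-0.001, 0.689, 0.725, -0.001]
contact_force: [-8.2, -0.0, -0.5]
gripper_width: 0.084
grasp_force: 58.8
```

Run:
```python
from sc import *
import pickle
s=manip.state();p=S(s["tool_pos"]);print(p)
print("theta est",np.arctan2(p[2]-.001-.075,.220-p[0])-np.arctan2(.042,.118))
d={n:grab(n) for n in("wrist","side","top")}; pickle.dump(d,open("f7.pkl","wb"))
c=lambda f,b,z:cv2.resize(cv2.cvtColor(f["image"],cv2.COLOR_RGB2BGR)[b[1]:b[3],b[0]:b[2]],z,interpolation=cv2.INTER_CUBIC)
cv2.imwrite("pics/w7.png",np.hstack([c(d["wrist"],(180,60,380,210),(400,300)),c(d["side"],(225,165,265,205),(400,400))[50:350]]))
w=d["wrist"]
for t in(.63,.67,.71): print(t,"ptr",[proj(w,W((.22-.113*np.cos(t),y,.075+.113*np.sin(t)))).round(1).tolist() for y in(.07,.085)],"clip",proj(w,W((.22-.1*np.cos(t),.072,.075+.1*np.sin(t)))).round(1))
```

```text
[0.15250719 0.00080226 0.18488702]
theta est 0.6739644707950068
0.63 ptr [[223.1, 119.5], [222.2, 93.4]] clip [241.3 115.8]
0.67 ptr [[226.9, 119.6], [226.1, 92.9]] clip [244.8 115.9]
0.71 ptr [[231.2, 119.7], [230.4, 92.5]] clip [248.7 115.9]
```

View pics/w7.png

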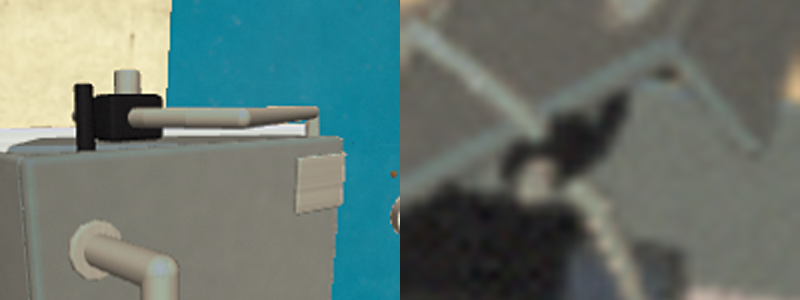

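Pointer and clip are side by side in both views: wrist columns 222 and 244, where about 18 px apart means aligned. I add about 0.02 rad and check that it holds.

>>> {"fn": "play_rows", "kwargs": {
  "commands": [
    [0,2,-1.5,0,0,0],
    [0,0,0,0,0,0],
    [0,0,0,0,0,0],
    [0,0,0,0,0,0],
    [0,0,0,0,0,0]
  ]
}}

```text
time: 11.08
tool_pos: [0.6541, -0.1555, 0.186]
tool_rot: [-0.002, 0.689, 0.725, -0.001]
contact_force: [-7.6, -0.1, -1.2]
gripper_width: 0.086
grasp_force: 58.9
```

Run:
```python
from sc import *
w=grab("wrist");s=manip.state();p=S(s["tool_pos"])
print(p,"theta est",np.arctan2(p[2]-.001-.075,.220-p[0])-np.arctan2(.042,.118),np.abs(s["joint_vel"]).max(),s["grasp_force"])
g=cv2.cvtColor(w["image"],cv2.COLOR_RGB2HSV)[...,2]
m=(g<45).astype(np.uint8);m[:90]=0;m[140:]=0;m[:,:200]=0;m[:,290:]=0
print((m.sum(0)[210:270]).tolist())
t=grab("top");print("sleeve top",onz(t,0,0,.054)[:0])
im=cv2.cvtColor(t["image"],cv2.COLOR_RGB2GRAY)
for q in(.67,.69,.71): print(q,"ptr",proj(w,W((.22-.113*np.cos(q),.078,.075+.113*np.sin(q))))[0],"clip",proj(w,W((.22-.1*np.cos(q),.072,.075+.1*np.sin(q))))[0])
```

```text
[0.15430382 0.00080455 0.18604545] theta est 0.6906421818590966 0.001679416066877053 58.891316056251526
[0, 0, 0, 0, 0, 0, 1, 27, 33, 32, 32, 33, 33, 33, 33, 27, 26, 22, 22, 22, 22, 22, 22, 24, 24, 24, 24, 23, 22, 22, 22, 16, 13, 12, 12, 12, 13, 12, 11, 11, 11, 11, 11, 11, 10, 10, 10, 9, 0, 0, 0, 0, 0, 0, 0, 0, 0, 0, 0, 0]
sleeve top []
0.67 ptr 223.6537744456564 clip 242.05598589341696
0.69 ptr 225.6938755362061 clip 243.9261032333638
0.71 ptr 227.84413691256438 clip 245.88234710290024
```

```bash
python3 -c "
from plant import manip
print(manip.job_done())"
```

```text
the job is handed in; nothing more can be done
None
```

I handed the job in at about 11 s of the 50 s allowed; the hand-in returned no verdict. The wide-bore sleeve is seated on the pin and let go. The cover is held still by its bar at about 0.69 rad, with the pointer within about 3 mm of the clip's middle by my camera estimate (limit 8 mm).

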